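Load the resin shaker and close it with the lid that fits

TASK

Load the shaker for its next run: take the slim spent cartridge out of the tub and put it on the bench, and stand every full (thicker) cartridge from the bench upright in a cell of the tub; then find by trying which of the three look-alike lids fits the tub and snap it fully home. After that press the start button fully down and let it go; leave the two lids that do not fit lying flat on the bench, skirt down, and do not disturb the other things on the bench.

Things in the scene. Friction and masses are not known exactly. Their poses are not given: they have to be found in the camera images.
- shaker: The shaker, fixed to the bench: a grey base plate 300 x 140 mm, 20 mm thick, on which the heavy open tub stands between low rails, and a grey switch box (80 x 100 mm, top 115 mm above the bench) at its -x end with the start button on top. Origin: on the bench surface, straight below the centre of the tub; x along the tub's long side, pointing away from the switch box, z up.
- start (a joint): Spring push button on top of the switch box, pressed straight down: 0 released, 0.008 m fully down; fully down takes about 6 N; it springs back.
- start_top (a point): Centre of the top face of the start button, a plain steel disc of 36 mm diameter, 150 mm from the tub centre along the shaker's -x.
- cell0 (a point): Floor centre of square cell 0 in the tub, 29 mm above the bench. Four cells in a row along the shaker's x at -52.5, -17.5, 17.5, 52.5 mm from its origin, each 31 x 31 mm, 25 mm deep, open above, walls 4 mm. A cartridge standing in it has its middle 71 mm above the bench. The tub is narrow: grip a cartridge in its upper part and open only a little to let go.
- cell1 (a point): Floor centre of square cell 1 in the tub, 29 mm above the bench. Four cells in a row along the shaker's x at -52.5, -17.5, 17.5, 52.5 mm from its origin, each 31 x 31 mm, 25 mm deep, open above, walls 4 mm. A cartridge standing in it has its middle 71 mm above the bench. The tub is narrow: grip a cartridge in its upper part and open only a little to let go.
- cell2 (a point): Floor centre of square cell 2 in the tub, 29 mm above the bench. Four cells in a row along the shaker's x at -52.5, -17.5, 17.5, 52.5 mm from its origin, each 31 x 31 mm, 25 mm deep, open above, walls 4 mm. A cartridge standing in it has its middle 71 mm above the bench. The tub is narrow: grip a cartridge in its upper part and open only a little to let go.
- cell3 (a point): Floor centre of square cell 3 in the tub, 29 mm above the bench. Four cells in a row along the shaker's x at -52.5, -17.5, 17.5, 52.5 mm from its origin, each 31 x 31 mm, 25 mm deep, open above, walls 4 mm. A cartridge standing in it has its middle 71 mm above the bench. The tub is narrow: grip a cartridge in its upper part and open only a little to let go.
- mouth (a point): Centre of the tub's open mouth, at rim height (120 mm above the bench); x along the tub's long side. White tub, 3 kg, about 160 x 116 mm outside, differing by up to 6 mm from start to start; walls 4 mm, inside 91 mm deep. The rim's top 6 mm slopes inward and guides a lid 2 mm off; each end wall has a spring catch 10 mm below the rim that snaps behind the lip of the lid.
- lid_p_grip (a point): Lid p of three look-alikes: white, 180 x 136 mm, 28 mm high (22 mm skirt), black bar handle on top 70 mm long, 22 wide, 40 high; about 180 g. Point: in the handle, 50 mm above the skirt's lower edge, 18 mm below the handle's top; x along the long side and the handle, z up. See also the other lids' notes.
- lid_q_grip (a point): Lid q of three look-alikes: white, 180 x 136 mm, 28 mm high (22 mm skirt), black bar handle on top 70 mm long, 22 wide, 40 high; about 180 g. Set squarely on the tub, the right lid snaps down under a push of 6 to 15 N until its plate lies on the rim, its point 28 mm above the rim; a wrong lid stops with its point 40 mm or more above it. See also the other lids' notes.
- lid_r_grip (a point): Lid r of three look-alikes: white, 180 x 136 mm, 28 mm high (22 mm skirt), black bar handle on top 70 mm long, 22 wide, 40 high; about 180 g. The lids differ only in the hidden inside of the skirt; which fits varies from start to start. Half a turn makes no difference. See also the other lids' notes.
- cartridge0_mid (a point): Full aluminium resin cartridge 0, an upright round cylinder of 28 mm diameter and 84 mm height, 90 g, standing on its slightly tapered foot (4 mm bevel); the point is its centre, 42 mm above its foot, z along its axis. Three or all of the four are there; an absent one is None.
- cartridge1_mid (a point): Full aluminium resin cartridge 1, an upright round cylinder of 28 mm diameter and 84 mm height, 90 g, standing on its slightly tapered foot (4 mm bevel); the point is its centre, 42 mm above its foot, z along its axis. Three or all of the four are there; an absent one is None.
- cartridge2_mid (a point): Full aluminium resin cartridge 2, an upright round cylinder of 28 mm diameter and 84 mm height, 90 g, standing on its slightly tapered foot (4 mm bevel); the point is its centre, 42 mm above its foot, z along its axis. Three or all of the four are there; an absent one is None.
- cartridge3_mid (a point): Full aluminium resin cartridge 3, an upright round cylinder of 28 mm diameter and 84 mm height, 90 g, standing on its slightly tapered foot (4 mm bevel); the point is its centre, 42 mm above its foot, z along its axis. Three or all of the four are there; an absent one is None.
- slice0: Bystander: bark-edged wood slice, 90 mm across, 30 mm thick. Origin: centre of its underside, z up.
- cup: Bystander: paper mixing cup, 80 mm across the rim, 95 mm high. Origin: centre of its underside, z up.
- bottle: Bystander: white bottle, 60 mm across, 150 mm high. Origin: centre of its underside, z up.
- spent_mid (a point): The spent cartridge: like the others (84 mm high, tapered foot) but slimmer, 22 mm in diameter, 40 g; it starts standing upright in one of the tub's cells. The point is its centre, 42 mm above its foot, z along its axis.
Not all that is in view belongs to the job. Leave any brown look-alike of the part that bears cartridge0_mid alone.

How it is judged:
By the outcome, as a careful person would: the job done as asked, in the order asked, and still so for the second after the job is handed in, with the robot touching nothing.
Of tub_a, tub_b, tub_c only 1 to 1 are there at a start; the rules pass over those that are not, and their reading is None.
Of cartridge0, cartridge1, cartridge2, cartridge3 only 3 to 4 are there at a start; the rules pass over those that are not, and their reading is None.
At some moment in a run one of lid_p, lid_q, lid_r may be knocked a few centimetres aside while the robot is not near it.
It also fails if it takes over 210 s, if anything falls off the work surface, if the arm or the gripper's body presses on something with over 40 N, if the wrist force passes 120 N, or if a joint passes its speed limit or range.

ROBOT

A 7-joint arm with a two-finger parallel gripper is mounted at the origin on the work surface. World frame = base frame: x ahead of the robot, y to its left, z up, the work surface at z = 0. Lengths are in m, angles in degrees, forces in N, time in s.
With the tool pointing down it reaches from about 0.4 to 0.85 m from the base axis. Payload 10.4 kg.
Tool frame: the origin (TCP) lies midway between the tips of the shut fingers; the grasp point (between the pads) lies 19 mm behind it (grip_point_offset is the distance from the TCP to the grasp point, in m); z points along the fingers, y is the line along which they close (so a half turn about z gives the same grasp; the last joint's range is limited). The gripper opens to 85 mm and grips with 20 to 120 N. Pads are 22 mm wide; open, the fingers measure 114 mm over their backs; the gripper's body (76 mm by 85 mm) begins 54 mm behind the grasp point. The pads swing forward as they close: fully open they stand 13 mm farther back than shut.
Start: joints at [-65.81, 19.034, -3.707, 83.658, 1.238, 77.344, -5.071], TCP at [0.269, 0.564, 0.231] pointing down, gripper open.
Joint ranges: [-148.97, 148.97], [-28.65, 121.19], [-84.17, 76.75], [9.2, 138.47], [-72.65, 252.65], [3.7, 117.97], [-149.18, 149.18]. Speed limits (degrees/s): [127.2, 127.2, 159.86, 159.86, 180, 180, 180].

INTERFACE

Orientations are given as a 3x3 rotation matrix whose columns are the frame's x, y, z axes.
In Python, from plant import * gives the robot as it stands.
- The arm moves only by the tool carry_out, never from a script. Its argument "commands" is a list of rows, each a list of 7 numbers: the shift along the world's x, y, z in m, then the turn, a rotation vector about the world's x, y, z in rad, then the closure, from 0 (fully open) to 1 (shut). In form: [[dx, dy, dz, ax, ay, az, grip], ...]. A call has 1 to 12 rows; each row is the pose to reach, as a shift and turn from the pose commanded when the call began; what a row does not reach only later rows make up. A row lasts 1/8 s, in which the tool goes at most 62.5 mm and 10.7 degrees, less where a joint would pass 70% of its speed; a pose out of reach is approached as far as the arm can. A call with a gripper value outside its range is refused whole. The fingers move at their own pace and stop on an object; "squeeze" is the grip in N (left out, the last holds). Time passes only in rows, so rows that repeat a pose let the fingers close. It gives the time, the measured TCP pose, the force, the opening and the grip force at its end, in the units of the state.
- observe(): the state, without advancing time (a new reading comes with each control period).
- capture(name): name is "side" or "top" or "wrist"; returns a dict with "frame" (384x512x3 uint8, blue, green, red), "intrinsics" (3x3 intrinsics, pixels), "world_from_camera" (4x4, takes a point from camera to world coordinates); the wrist camera has in their place "tool_from_camera" (4x4, takes a point from camera to tool coordinates, whose origin is the TCP and whose axes are the flange's). Camera axes: x right, y up, looking along -z (the intrinsics and any distortion apply to the point x, -y, -z); pixel columns grow to the right and rows downward; lengths in m; the calibration is good to about 2 mm. A picture is of the moment at which its call begins: read the wrist's pose just before it. There is no depth.
- close_job(): hands the job in; it is judged then, once.
The state is a dict: "t": time; "joint_positions": joint angles; "joint_vel": joint speeds; "tau": joint torques, N m; "position": TCP position; "eef_rot": TCP orientation; "wrist_force": force on the tool from outside, world axes, zero at the start; "moment": the same for the moment, N m; "finger_gap": opening from 0.0 (shut) to 1.0 (fully open); "grip_force": force on a finger pad.
Only numpy, scipy, OpenCV 4.12 (cv2) and the standard library are available. Lean on these libraries where they do the work, as an engineer would, in place of code of your own. Each camera call takes 0.05 s, during which the arm holds its last target. There are 200 camera calls.

## Working session

There is one attempt and no reset: what is moved stays moved. The work goes in short steps, Python scripts to look and compute and a tool call to move; the robot and the scene stay as the last step left them, time stands still between calls to the robot, and variables do not carry over. Pictures are saved under pics/ and viewed, at most 14 in all, crops included, and the job is handed in when it is done.

Besides the shell and the picture viewer there is one more tool, called by a JSON object that holds its "api" and its "payload". carry_out: Moves the arm, as the interface text tells. Its arguments: {"type":"object","properties":{"commands":{"type":"array","items":{"type":"array","items":{"type":"number"}}},"squeeze":{"type":"number"}},"required":["commands"]}

```bash
ls; mkdir -p pics
cat > h.py <<'E'
from plant import *
import numpy as np, cv2
def cast(c,uv,z,T=None):
    K=np.array(c["intrinsics"]);T=np.array(c["world_from_camera"]) if T is None else T
    uv=np.atleast_2d(np.array(uv,float))
    d=np.c_[(uv[:,0]-K[0,2])/K[0,0],-(uv[:,1]-K[1,2])/K[1,1],-np.ones(len(uv))]@T[:3,:3].T
    o=T[:3,3]; s=(z-o[2])/d[:,2]
    return o+s[:,None]*d
def proj(c,P,T=None):
    K=np.array(c["intrinsics"]);T=np.array(c["world_from_camera"]) if T is None else T
    p=(np.atleast_2d(P)-T[:3,3])@T[:3,:3]
    return np.c_[K[0,0]*p[:,0]/-p[:,2]+K[0,2],K[1,1]*-p[:,1]/-p[:,2]+K[1,2]]
def wrist():
    s=observe();c=capture("wrist")
    W=np.eye(4);W[:3,:3]=s["eef_rot"];W[:3,3]=s["position"]
    c["world_from_camera"]=W@np.array(c["tool_from_camera"]);return c
def save(c,n): cv2.imwrite("pics/"+n+".png",cv2.resize(c["frame"],None,fx=1.5,fy=1.5,interpolation=cv2.INTER_CUBIC))
E
python3 - <<'E'
from h import *
s=observe();print({k:np.round(v,3) for k,v in s.items()})
for n in("top","side"):
    c=capture(n);save(c,n);print(n,c.keys(),np.round(c["intrinsics"],1),np.round(c["world_from_camera"],3))
E
```

```text
pics
{'t': np.float64(0.0), 'joint_positions': array([-65.81 ,  19.072,  -3.708,  83.706,   1.237,  77.344,  -5.07 ]), 'joint_vel': array([ 0.003, -0.068, -0.073,  0.026,  0.031, -0.032, -0.041]), 'tau': array([ 1.0000e-03, -6.2545e+01,  5.0000e-02, -3.9159e+01,  1.6000e-02,
        1.0000e-02,  0.0000e+00]), 'position': array([0.269, 0.564, 0.231]), 'eef_rot': array([[-0.903,  0.43 , -0.001],
       [ 0.43 ,  0.903, -0.001],
       [-0.   , -0.001, -1.   ]]), 'wrist_force': array([-0.605,  0.812,  0.25 ]), 'moment': array([ 0.009,  0.019, -0.029]), 'grip_force': np.float64(0.0), 'finger_gap': np.float64(0.997)}
top dict_keys(['frame', 'intrinsics', 'world_from_camera']) [[361.4   0.  257.5]
 [  0.  361.4 190.8]
 [  0.    0.    1. ]] [[-0.008  0.996 -0.092  0.47 ]
 [-1.    -0.009 -0.012 -0.032]
 [-0.012  0.092  0.996  1.136]
 [ 0.     0.     0.     1.   ]]
side dict_keys(['frame', 'intrinsics', 'world_from_camera']) [[474.6   0.  269.2]
 [  0.  474.6 192.5]
 [  0.    0.    1. ]] [[-0.99   0.109 -0.086  0.474]
 [-0.138 -0.719  0.681  0.97 ]
 [ 0.012  0.686  0.727  1.134]
 [ 0.     0.     0.     1.   ]]
```

View pics/top.png

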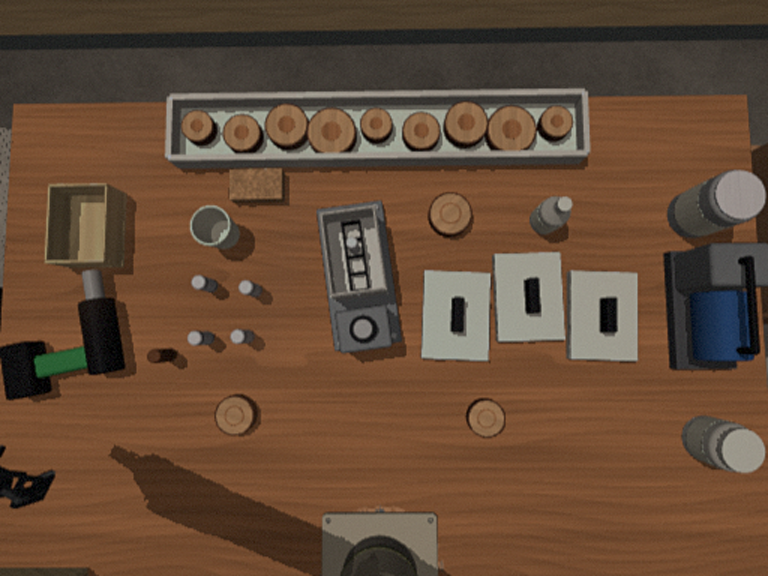

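View pics/side.png

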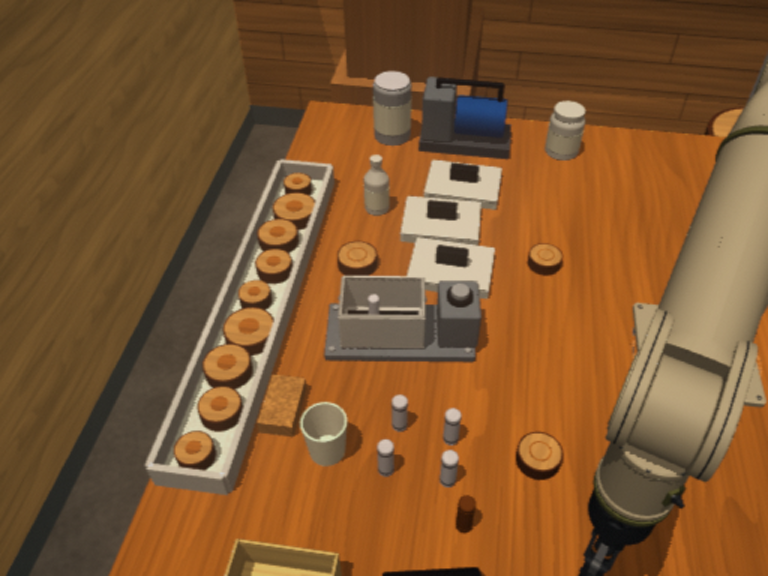

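Run:
```python
from h import *
c=capture("top");f=c["frame"]
hsv=cv2.cvtColor(f,cv2.COLOR_BGR2HSV)
m=((hsv[...,1]<70)&(hsv[...,2]>95)).astype(np.uint8)*255
k,l,st,ce=cv2.connectedComponentsWithStats(m)
for i in range(1,k):
    if st[i,4]>20: print(i,st[i],np.round(ce[i],1))
# crops
cv2.imwrite("pics/topcrop.png",cv2.resize(f[125:245,120:440],None,fx=2.5,fy=2.5,interpolation=cv2.INTER_CUBIC))
ml=m
for i in range(1,k):
    if st[i,4]>1500 and 120<ce[i][1]<250:
        cnt=cv2.findContours((l==i).astype(np.uint8),0,2)[0][0]
        r=cv2.minAreaRect(cnt);b=cv2.boxPoints(r);print("rect",np.round(ce[i]),np.round(b,1).tolist(),np.round(cast(c,b,.028),3).tolist())
# handles
d=((hsv[...,2]<50)).astype(np.uint8)*255
k,l,st,ce=cv2.connectedComponentsWithStats(d)
for i in range(1,k):
    if 60<st[i,4]<600 and 280<ce[i][0]<430: 
        r=cv2.minAreaRect(cv2.findContours((l==i).astype(np.uint8),0,2)[0][0]);print("h",st[i],ce[i],r,cast(c,ce[i],.06))
```

```text
1 [ 110   59  283   48 4550] [247.6  84.9]
3 [323  70  11   9  46] [326.8  73.4]
4 [348  70  17  14  98] [356.6  73.9]
8 [202  72  11   9  49] [206.7  74.7]
9 [  0  85   8  98 421] [  2.2 125.9]
11 [474 113  37  33 900] [492.7 129.2]
13 [358 131  24  19 250] [369.6 138.7]
16 [127 137  27  27 254] [142.6 151.4]
19 [213 136  45  64 907] [238.3 170.8]
33 [231 152   9  13  85] [234.6 158.3]
42 [ 329  168   48   60 2363] [352.3 197.7]
43 [233 173  10   9  66] [238.  176.8]
46 [ 55 180  10  19 141] [ 59.2 189. ]
48 [ 281  180   46   61 2415] [303.5 210.2]
49 [ 380  180   45   61 2381] [401.6 210.3]
50 [128 183   9  10  67] [131.8 187.6]
54 [159 187   9  10  69] [163.2 191. ]
70 [236 213  12  12 117] [241.5 218.6]
75 [125 221   9   9  69] [129. 225.]
76 [154 220   9   9  67] [157.9 224. ]
99 [473 282  37  33 825] [492.1 299. ]
102 [ 215  342   77   38 1499] [259.  353.5]
rect [352. 198.] [[328.29998779296875, 169.10000610351562], [373.29998779296875, 166.8000030517578], [376.29998779296875, 225.89999389648438], [331.29998779296875, 228.1999969482422]] [[0.638, -0.238, 0.028], [0.644, -0.377
[... 570 characters left out ...]
, 88.14057159423828), (19.673999786376953, 9.012958526611328), 34.508522033691406) [[ 0.88095887 -0.3491591   0.06      ]]
h [296  83  36  17 121] [312.5785124   94.04132231] ((313.3199768066406, 92.25999450683594), (36.91097640991211, 13.435029029846191), 8.130102157592773) [[ 0.86593601 -0.19049559  0.06      ]]
h [350 186  10  23 209] [354.38755981 197.12440191] ((354.5, 197.0), (22.0, 9.0), 90.0) [[ 0.54848752 -0.30762354  0.06      ]]
h [301 199   9  23 178] [304.56741573 209.64044944] ((305.0, 210.0), (22.0, 8.0), 90.0) [[ 0.51256384 -0.15884442  0.06      ]]
h [400 199  11  23 248] [405.03629032 209.86693548] ((405.0, 210.0), (22.0, 10.0), 90.0) [[ 0.50929042 -0.45585884  0.06      ]]
```

View pics/topcrop.png

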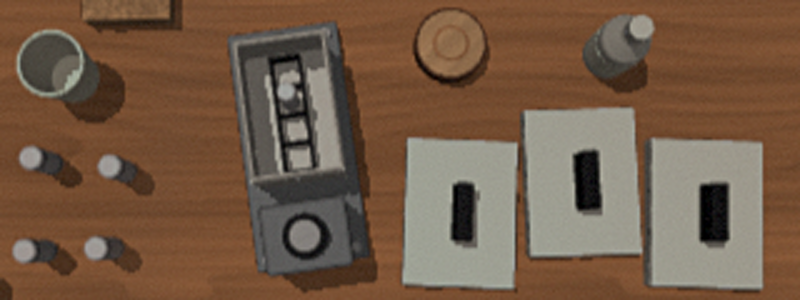

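Run:
```python
from h import *
c=capture("top")
print("button",cast(c,(241.5,218.6),.122),"spent",cast(c,(234.6,158.3),.113))
print("carts",cast(c,[(238,176.8),(131.8,187.6),(163.2,191),(129,225),(157.9,224)],.084).round(4).tolist())
print("rim",cast(c,np.array([(229,37),(330,23),(354,172),(251,186)])/2.5+[120,125],.12).round(3).tolist())
```

```text
button [[0.48659518 0.0252849  0.122     ]] spent [[0.65945577 0.04488207 0.113     ]]
carts [[0.6097, 0.0372, 0.084], [0.5808, 0.3497, 0.084], [0.5699, 0.2569, 0.084], [0.4714, 0.3552, 0.084], [0.4736, 0.2708, 0.084]]
rim [[0.713, 0.11, 0.12], [0.728, -0.006, 0.12], [0.556, -0.032, 0.12], [0.541, 0.085, 0.12]]
```

{"api": "carry_out", "payload": {"commands": [[0.05,-0.04,0.06,0,0,0,0],[0.09,-0.08,0.12,0,0,0,0],[0.13,-0.12,0.17,0,0,0,0],[0.17,-0.17,0.2,0,0,0,0],[0.2,-0.22,0.22,0,0,0,0],[0.23,-0.27,0.22,0,0,0,0],[0.23,-0.33,0.22,0,0,0,0],[0.23,-0.38,0.22,0,0,0,0],[0.23,-0.43,0.22,0,0,0,0],[0.23,-0.49,0.22,0,0,0,0],[0.23,-0.53,0.22,0,0,0,0],[0.23,-0.53,0.22,0,0,0,0]]}}

```text
t: 1.7
position: [0.4987, 0.029, 0.4521]
eef_rot: [[-0.899, 0.438, 0.001], [0.438, 0.899, -0.0], [-0.001, 0.001, -1.0]]
wrist_force: [0.1, 1.4, -0.7]
finger_gap: 1.0
grip_force: 0.0
```

{"api": "carry_out", "payload": {"commands": [[0.03,0,0,0,0,0.15,0],[0.06,0.01,0,0,0,0.3,0],[0.09,0.01,0,0,0,0.45,0],[0.1,0.01,0,0,0,0.6,0],[0.1,0.01,0,0,0,0.6,0],[0.1,0.01,0,0,0,0.6,0]]}}

```text
t: 2.45
position: [0.5985, 0.0447, 0.4514]
eef_rot: [[-0.988, -0.152, -0.0], [-0.152, 0.988, 0.0], [0.0, 0.0, -1.0]]
wrist_force: [0.6, -0.9, 0.2]
finger_gap: 0.998
grip_force: 0.0
```

Run:
```python
from h import *
c=wrist();save(c,"w1");np.savez("w1",T=c["world_from_camera"])
print(np.round(c["intrinsics"],1),np.round(c["tool_from_camera"],3),observe()["position"].round(4),observe()["eef_rot"].round(3),observe()["joint_positions"].round(0))
```

```text
[[333.9   0.  257.1]
 [  0.  333.9 189.6]
 [  0.    0.    1. ]] [[ 0.001  0.966  0.259  0.067]
 [ 1.    -0.001 -0.001 -0.   ]
 [-0.001  0.259 -0.966 -0.143]
 [ 0.     0.     0.     1.   ]] [0.5985 0.0446 0.4517] [[-0.988 -0.152  0.   ]
 [-0.152  0.988  0.   ]
 [-0.     0.    -1.   ]] [-23.  16.  19.  63.  -5. 102.  94.]
```

View pics/w1.png

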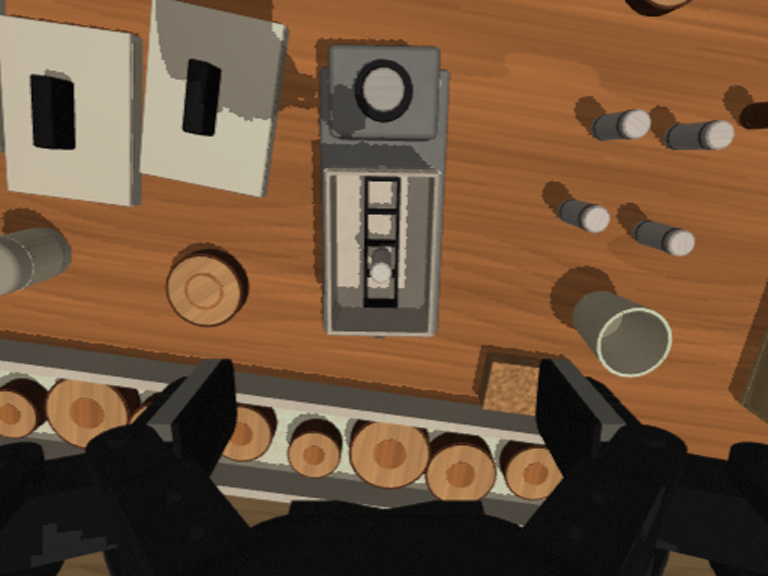

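Run:
```python
from h import *
c=wrist();f=c["frame"];T=c["world_from_camera"]
print("rim",cast(c,np.array([(324,170),(441,170),(437,334),(327,334)])/1.5,.12).round(4).tolist())
print("cells",cast(c,np.array([(366,178),(398,178),(397,306),(365,306)])/1.5,.054).round(4).tolist())
print("spent",cast(c,np.array((380,271))/1.5,.113).round(4),"button",cast(c,np.array((383,89.))/1.5,.122).round(4))
hsv=cv2.cvtColor(f,cv2.COLOR_BGR2HSV)
m=((hsv[...,1]<40)&(hsv[...,2]>120)).astype(np.uint8)*255
k,l,st,ce=cv2.connectedComponentsWithStats(m)
for i in range(1,k):
    if 60<st[i,4]<600: print(st[i],ce[i].round(1),cast(c,ce[i],.084).round(4))
```

```text
rim [[0.5588, -0.019, 0.12], [0.5422, 0.0879, 0.12], [0.7015, 0.1132, 0.12], [0.7185, 0.0036, 0.12]]
cells [[0.5638, 0.0185, 0.054], [0.5586, 0.0519, 0.054], [0.6988, 0.0735, 0.054], [0.7043, 0.0377, 0.054]]
spent [[0.6474 0.0468 0.113 ]] button [[0.4812 0.0243 0.122 ]]
[243  45  26  29 577] [255.5  59. ] [[0.4766 0.0237 0.084 ]]
[415  74  18  18 256] [423.5  82.3] [[0.4706 0.2707 0.084 ]]
[471  81  17  19 251] [479.1  89.7] [[0.468  0.3541 0.084 ]]
[389 137  17  18 220] [396.8 145.7] [[0.5664 0.2563 0.084 ]]
[445 154  17  17 213] [453.3 161.7] [[0.577  0.3493 0.084 ]]
[247 175  14  14 153] [253.6 181.2] [[0.6551 0.0481 0.084 ]]
[ 21 249  16  10  81] [ 29.6 253.3] [[ 0.8346 -0.3025  0.084 ]]
[183 272  22  16 137] [190.8 278. ] [[ 0.8392 -0.0322  0.084 ]]
[221 278  12  37 151] [228.  293.4] [[0.8589 0.0345 0.084 ]]
[177 289  16  20 118] [185.9 300.3] [[ 0.8836 -0.0361  0.084 ]]
[327 313  14  17  80] [333.6 323.3] [[0.8897 0.2273 0.084 ]]
```

{"api": "carry_out", "payload": {"commands": [[0.03,0.002,-0.06,0,0,0,0.45],[0.05,0.003,-0.12,0,0,0,0.45],[0.05,0.003,-0.18,0,0,0,0.45],[0.05,0.003,-0.24,0,0,0,0.45],[0.05,0.003,-0.29,0,0,0,0.45],[0.05,0.003,-0.33,0,0,0,0.45],[0.05,0.003,-0.36,0,0,0,0.45],[0.05,0.003,-0.37,0,0,0,0.45],[0.05,0.003,-0.37,0,0,0,0.45],[0.05,0.003,-0.37,0,0,0,1.0],[0.05,0.003,-0.37,0,0,0,1.0],[0.05,0.003,-0.37,0,0,0,1.0]], "squeeze": 40}}

```text
t: 4.05
position: [0.65, 0.0473, 0.0831]
eef_rot: [[-0.988, -0.154, 0.003], [-0.154, 0.988, 0.001], [-0.003, 0.0, -1.0]]
wrist_force: [0.3, -0.0, 7.0]
finger_gap: 0.241
grip_force: 39.3
```

{"api": "carry_out", "payload": {"commands": [[0,0,0.05,0,0,0,1],[0,0,0.1,0,0,0,1],[0,0,0.13,0,0,0,1],[0,0.04,0.13,0,0,0,1],[0,0.09,0.13,0,0,0,1],[-0.008,0.137,0.1,0,0,0,1],[-0.008,0.137,0.05,0,0,0,1],[-0.008,0.137,0.01,0,0,0,1],[-0.008,0.137,-0.015,0,0,0,1],[-0.008,0.137,-0.025,0,0,0,1],[-0.008,0.137,-0.028,0,0,0,1],[-0.008,0.137,-0.028,0,0,0,1]]}}

```text
t: 5.55
position: [0.6417, 0.1844, 0.0547]
eef_rot: [[-0.988, -0.154, 0.002], [-0.154, 0.988, 0.001], [-0.002, 0.0, -1.0]]
wrist_force: [0.1, -0.1, -1.0]
finger_gap: 0.245
grip_force: 39.3
```

{"api": "carry_out", "payload": {"commands": [[0,0,-0.002,0,0,0,1],[0,0,-0.003,0,0,0,1],[0,0,-0.003,0,0,0,1]]}}

```text
t: 5.92
position: [0.6427, 0.1846, 0.054]
eef_rot: [[-0.988, -0.154, 0.004], [-0.154, 0.988, 0.002], [-0.004, 0.001, -1.0]]
wrist_force: [-5.4, -2.0, 17.5]
finger_gap: 0.248
grip_force: 41.2
```

{"api": "carry_out", "payload": {"commands": [[0,0,-0.001,0,0,0,1],[0,0,-0.001,0,0,0,0.6],[0,0,-0.001,0,0,0,0.4],[0,0,-0.001,0,0,0,0.4],[0,0,0.05,0,0,0,0.4],[0,0,0.1,0,0,0,0.4],[0,0,0.15,0,0,0,0.3],[-0.05,0.04,0.2,0,0,0,0],[-0.1,0.08,0.25,0,0,0,0],[-0.14,0.12,0.25,0,0,0,0],[-0.14,0.12,0.25,0,0,0,0],[-0.14,0.12,0.25,0,0,0,0]]}}

```text
t: 7.42
position: [0.4995, 0.3064, 0.3011]
eef_rot: [[-0.987, -0.159, 0.0], [-0.159, 0.987, 0.002], [-0.001, 0.001, -1.0]]
wrist_force: [1.5, -0.9, -0.8]
finger_gap: 1.002
grip_force: 0.0
```

Run:
```python
from h import *
c=wrist();f=c["frame"];save(c,"w2")
hsv=cv2.cvtColor(f,cv2.COLOR_BGR2HSV)
m=((hsv[...,1]<40)&(hsv[...,2]>120)).astype(np.uint8)*255
k,l,st,ce=cv2.connectedComponentsWithStats(m)
for i in range(1,k):
    if 60<st[i,4]<1600: print(st[i],ce[i].round(1),cast(c,ce[i],.084).round(4))
```

```text
[70 84 10 11 84] [74.4 88.9] [[0.4527 0.1082 0.084 ]]
[217 119  26  25 491] [229.5 131. ] [[0.4697 0.2722 0.084 ]]
[294 129  25  25 472] [306.1 141.3] [[0.4674 0.3549 0.084 ]]
[194 203  24  22 400] [205.1 213.2] [[0.5657 0.2576 0.084 ]]
[273 224  22  21 378] [283.7 233.7] [[0.5762 0.3504 0.084 ]]
[448 232  23  41 708] [459.2 252.2] [[0.5664 0.5586 0.084 ]]
```

View pics/w2.png

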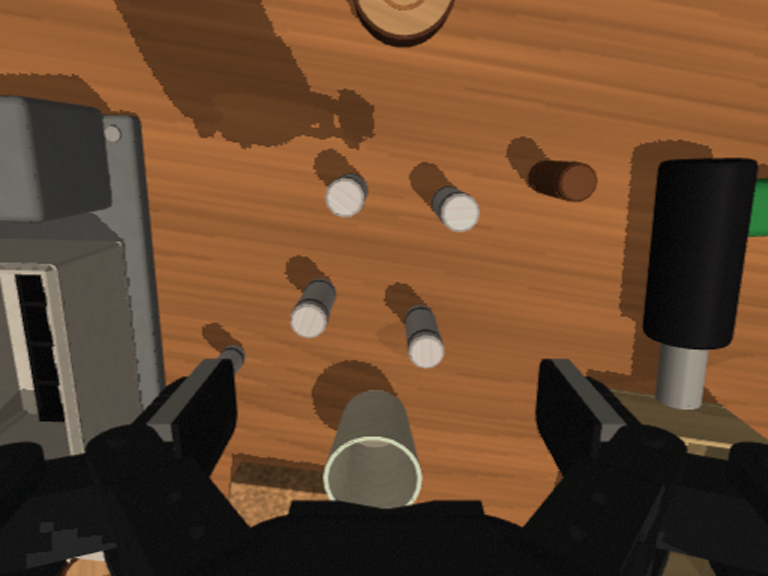

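{"api": "carry_out", "payload": {"commands": [[0.03,-0.02,-0.05,0,0,0,0.25],[0.066,-0.048,-0.1,0,0,0,0.25],[0.066,-0.048,-0.15,0,0,0,0.25],[0.066,-0.048,-0.19,0,0,0,0.25],[0.066,-0.048,-0.22,0,0,0,0.25],[0.066,-0.048,-0.24,0,0,0,0.25],[0.066,-0.048,-0.247,0,0,0,0.25],[0.066,-0.048,-0.247,0,0,0,0.25],[0.066,-0.048,-0.247,0,0,0,1],[0.066,-0.048,-0.247,0,0,0,1],[0.066,-0.048,-0.247,0,0,0,1],[0.066,-0.048,-0.247,0,0,0,1]]}}

```text
t: 8.98
position: [0.5675, 0.2566, 0.0544]
eef_rot: [[-0.988, -0.155, 0.001], [-0.155, 0.988, 0.001], [-0.002, 0.001, -1.0]]
wrist_force: [-1.0, 0.9, 5.9]
finger_gap: 0.32
grip_force: 39.4
```

{"api": "carry_out", "payload": {"commands": [[0,0,0.06,0,0,0,1],[0.01,-0.015,0.12,0,0,0,1],[0.035,-0.06,0.15,0,0,0,1],[0.06,-0.105,0.15,0,0,0,1],[0.085,-0.15,0.15,0,0,0,1],[0.105,-0.185,0.15,0,0,0,1],[0.117,-0.2035,0.15,0,0,0,1],[0.117,-0.2035,0.14,0,0,0,1],[0.117,-0.2035,0.1,0,0,0,1],[0.117,-0.2035,0.07,0,0,0,1],[0.117,-0.2035,0.05,0,0,0,1],[0.117,-0.2035,0.04,0,0,0,1]]}}

```text
t: 10.48
position: [0.6838, 0.0532, 0.0929]
eef_rot: [[-0.988, -0.155, 0.0], [-0.155, 0.988, -0.001], [-0.0, -0.001, -1.0]]
wrist_force: [0.7, -2.8, 0.6]
finger_gap: 0.314
grip_force: 41.7
```

{"api": "carry_out", "payload": {"commands": [[0,0,-0.006,0,0,0,1],[0,0,-0.01,0,0,0,1],[0,0,-0.01,0,0,0,1]]}}

```text
t: 10.85
position: [0.6838, 0.053, 0.0832]
eef_rot: [[-0.988, -0.155, -0.0], [-0.155, 0.988, 0.0], [0.0, 0.0, -1.0]]
wrist_force: [0.7, -1.6, -1.2]
finger_gap: 0.313
grip_force: 41.4
```

{"api": "carry_out", "payload": {"commands": [[0,0,-0.001,0,0,0,0.5],[0,0,-0.001,0,0,0,0.5],[0,0,0.04,0,0,0,0.5],[0,0,0.09,0,0,0,0.5],[-0.03,0.03,0.12,0,0,0,0.3],[-0.07,0.07,0.12,0,0,0,0.25],[-0.11,0.11,0.12,0,0,0,0.25],[-0.15,0.15,0.12,0,0,0,0.25],[-0.19,0.19,0.12,0,0,0,0.25],[-0.213,0.219,0.1,0,0,0,0.25],[-0.213,0.219,0.06,0,0,0,0.25],[-0.213,0.219,0.03,0,0,0,0.25]]}}

```text
t: 12.35
position: [0.4701, 0.2724, 0.1124]
eef_rot: [[-0.988, -0.156, -0.0], [-0.156, 0.988, 0.001], [0.0, 0.001, -1.0]]
wrist_force: [1.0, 0.9, 0.3]
finger_gap: 0.749
grip_force: 0.0
```

{"api": "carry_out", "payload": {"commands": [[0,0,-0.03,0,0,0,0.25],[0,0,-0.05,0,0,0,0.25],[0,0,-0.06,0,0,0,0.25],[0,0,-0.06,0,0,0,0.25],[0,0,-0.06,0,0,0,1],[0,0,-0.06,0,0,0,1],[0,0,-0.06,0,0,0,1],[0,0,-0.06,0,0,0,1]]}}

```text
t: 13.35
position: [0.4715, 0.272, 0.0543]
eef_rot: [[-0.988, -0.155, 0.001], [-0.155, 0.988, 0.001], [-0.001, 0.001, -1.0]]
wrist_force: [-0.9, -0.5, 5.4]
finger_gap: 0.318
grip_force: 39.5
```

{"api": "carry_out", "payload": {"commands": [[0,0,0.06,0,0,0,1],[0.01,-0.015,0.12,0,0,0,1],[0.04,-0.05,0.15,0,0,0,1],[0.075,-0.094,0.15,0,0,0,1],[0.11,-0.138,0.15,0,0,0,1],[0.145,-0.182,0.15,0,0,0,1],[0.17,-0.214,0.15,0,0,0,1],[0.178,-0.224,0.14,0,0,0,1],[0.178,-0.224,0.1,0,0,0,1],[0.178,-0.224,0.07,0,0,0,1],[0.178,-0.224,0.05,0,0,0,1],[0.178,-0.224,0.04,0,0,0,1]]}}

```text
t: 14.85
position: [0.6486, 0.0483, 0.0925]
eef_rot: [[-0.988, -0.155, -0.001], [-0.155, 0.988, 0.0], [0.001, 0.0, -1.0]]
wrist_force: [-0.0, 0.3, -0.9]
finger_gap: 0.315
grip_force: 40.2
```

{"api": "carry_out", "payload": {"commands": [[0,0,-0.006,0,0,0,1],[0,0,-0.01,0,0,0,1],[0,0,-0.01,0,0,0,1]]}}

```text
t: 15.22
position: [0.6492, 0.0478, 0.0838]
eef_rot: [[-0.988, -0.155, 0.001], [-0.155, 0.988, 0.0], [-0.001, 0.0, -1.0]]
wrist_force: [0.2, -0.7, -0.6]
finger_gap: 0.316
grip_force: 40.3
```

{"api": "carry_out", "payload": {"commands": [[0,0,-0.001,0,0,0,0.5],[0,0,-0.001,0,0,0,0.5],[0,0,0.04,0,0,0,0.5],[0,0,0.09,0,0,0,0.5],[-0.01,0.04,0.12,0,0,0,0.3],[-0.023,0.095,0.12,0,0,0,0.25],[-0.036,0.15,0.12,0,0,0,0.25],[-0.049,0.205,0.12,0,0,0,0.25],[-0.062,0.26,0.12,0,0,0,0.25],[-0.072,0.302,0.1,0,0,0,0.25],[-0.072,0.302,0.06,0,0,0,0.25],[-0.072,0.302,0.03,0,0,0,0.25]]}}

```text
t: 16.73
position: [0.5762, 0.3502, 0.1118]
eef_rot: [[-0.988, -0.156, -0.001], [-0.156, 0.988, -0.0], [0.001, -0.0, -1.0]]
wrist_force: [-0.1, -0.0, -0.4]
finger_gap: 0.747
grip_force: 0.0
```

{"api": "carry_out", "payload": {"commands": [[0,0,-0.03,0,0,0,0.25],[0,0,-0.05,0,0,0,0.25],[0,0,-0.06,0,0,0,0.25],[0,0,-0.06,0,0,0,0.25],[0,0,-0.06,0,0,0,1],[0,0,-0.06,0,0,0,1],[0,0,-0.06,0,0,0,1],[0,0,-0.06,0,0,0,1]]}}

```text
t: 17.73
position: [0.5775, 0.3501, 0.0545]
eef_rot: [[-0.988, -0.155, 0.001], [-0.155, 0.988, 0.001], [-0.002, 0.001, -1.0]]
wrist_force: [-1.2, -0.8, 5.9]
finger_gap: 0.315
grip_force: 39.5
```

{"api": "carry_out", "payload": {"commands": [[0,0,0.06,0,0,0,1],[0,-0.015,0.12,0,0,0,1],[0.005,-0.055,0.15,0,0,0,1],[0.012,-0.11,0.15,0,0,0,1],[0.02,-0.165,0.15,0,0,0,1],[0.027,-0.22,0.15,0,0,0,1],[0.034,-0.275,0.15,0,0,0,1],[0.0375,-0.3075,0.14,0,0,0,1],[0.0375,-0.3075,0.1,0,0,0,1],[0.0375,-0.3075,0.07,0,0,0,1],[0.0375,-0.3075,0.05,0,0,0,1],[0.0375,-0.3075,0.04,0,0,0,1]]}}

```text
t: 19.23
position: [0.6141, 0.0423, 0.0925]
eef_rot: [[-0.988, -0.155, -0.001], [-0.155, 0.988, -0.0], [0.001, 0.0, -1.0]]
wrist_force: [-0.3, -0.1, -0.8]
finger_gap: 0.315
grip_force: 39.8
```

{"api": "carry_out", "payload": {"commands": [[0,0,-0.006,0,0,0,1],[0,0,-0.01,0,0,0,1],[0,0,-0.01,0,0,0,1]]}}

```text
t: 19.6
position: [0.6148, 0.0423, 0.0838]
eef_rot: [[-0.988, -0.155, 0.001], [-0.155, 0.988, 0.0], [-0.001, 0.0, -1.0]]
wrist_force: [0.4, -0.4, -0.8]
finger_gap: 0.314
grip_force: 39.8
```

{"api": "carry_out", "payload": {"commands": [[0,0,-0.001,0,0,0,0.5],[0,0,-0.001,0,0,0,0.5],[0,0,0.04,0,0,0,0.5],[0,0,0.09,0,0,0,0.5],[-0.02,0.043,0.12,0,0,0,0.3],[-0.045,0.096,0.12,0,0,0,0.25],[-0.07,0.15,0.12,0,0,0,0.25],[-0.095,0.203,0.12,0,0,0,0.25],[-0.12,0.256,0.12,0,0,0,0.25],[-0.146,0.312,0.11,0,0,0,0.25],[-0.146,0.312,0.06,0,0,0,0.25],[-0.146,0.312,0.03,0,0,0,0.25]]}}

```text
t: 21.1
position: [0.4673, 0.3546, 0.1114]
eef_rot: [[-0.988, -0.156, -0.001], [-0.156, 0.988, -0.001], [0.001, -0.001, -1.0]]
wrist_force: [1.3, -0.9, -0.1]
finger_gap: 0.756
grip_force: 0.0
```

{"api": "carry_out", "payload": {"commands": [[0,0,-0.03,0,0,0,0.25],[0,0,-0.05,0,0,0,0.25],[0,0,-0.06,0,0,0,0.25],[0,0,-0.06,0,0,0,0.25],[0,0,-0.06,0,0,0,1],[0,0,-0.06,0,0,0,1],[0,0,-0.06,0,0,0,1],[0,0,-0.06,0,0,0,1]]}}

```text
t: 22.1
position: [0.4689, 0.3548, 0.0543]
eef_rot: [[-0.988, -0.155, 0.001], [-0.155, 0.988, 0.001], [-0.001, 0.001, -1.0]]
wrist_force: [0.4, -0.0, 6.3]
finger_gap: 0.31
grip_force: 39.4
```

{"api": "carry_out", "payload": {"commands": [[0,0,0.06,0,0,0,1],[0.005,-0.015,0.12,0,0,0,1],[0.02,-0.055,0.15,0,0,0,1],[0.038,-0.107,0.15,0,0,0,1],[0.056,-0.16,0.15,0,0,0,1],[0.074,-0.212,0.15,0,0,0,1],[0.092,-0.264,0.15,0,0,0,1],[0.1115,-0.317,0.15,0,0,0,1],[0.1115,-0.317,0.12,0,0,0,1],[0.1115,-0.317,0.08,0,0,0,1],[0.1115,-0.317,0.05,0,0,0,1],[0.1115,-0.317,0.04,0,0,0,1]]}}

```text
t: 23.6
position: [0.5792, 0.0371, 0.0919]
eef_rot: [[-0.988, -0.155, -0.002], [-0.155, 0.988, -0.0], [0.002, -0.0, -1.0]]
wrist_force: [-0.2, -1.2, -0.9]
finger_gap: 0.315
grip_force: 39.8
```

{"api": "carry_out", "payload": {"commands": [[0,0,-0.006,0,0,0,1],[0,0,-0.01,0,0,0,1],[0,0,-0.01,0,0,0,1]]}}

```text
t: 23.98
position: [0.5801, 0.0372, 0.0838]
eef_rot: [[-0.988, -0.155, 0.001], [-0.155, 0.988, 0.0], [-0.001, 0.0, -1.0]]
wrist_force: [-0.3, 0.6, -0.4]
finger_gap: 0.313
grip_force: 39.8
```

{"api": "carry_out", "payload": {"commands": [[0,0,-0.001,0,0,0,0.5],[0,0,-0.001,0,0,0,0.5],[0,0,0.04,0,0,0,0.5],[0,0,0.09,0,0,0,0.5],[0,0,0.14,0,0,0,0.3],[0,-0.02,0.19,0,0,0,0],[0,-0.04,0.24,0,0,0,0],[0,-0.07,0.29,0,0,0,0],[-0.01,-0.1,0.34,0,0,0,0],[-0.03,-0.14,0.37,0,0,0,0],[-0.03,-0.15,0.37,0,0,0,0],[-0.03,-0.15,0.37,0,0,0,0]]}}

```text
t: 25.48
position: [0.5499, -0.1131, 0.453]
eef_rot: [[-0.988, -0.154, -0.0], [-0.154, 0.988, 0.0], [0.0, 0.0, -1.0]]
wrist_force: [1.1, 1.0, -0.3]
finger_gap: 1.002
grip_force: 0.0
```

Run:
```python
from h import *
c=wrist();f=c["frame"];save(c,"w3")
hsv=cv2.cvtColor(f,cv2.COLOR_BGR2HSV)
m=((hsv[...,2]<45)).astype(np.uint8)*255
k,l,st,ce=cv2.connectedComponentsWithStats(m)
for i in range(1,k):
    if 200<st[i,4]<2500 and ce[i][1]<230:
        r=cv2.minAreaRect(cv2.findContours((l==i).astype(np.uint8),0,2)[0][0]);print("dark",st[i],ce[i].round(1),np.round(cv2.boxPoints(r),1).tolist(),cast(c,ce[i],.06).round(3),cast(c,cv2.boxPoints(r),.068).round(3).tolist())
```

```text
dark [498  13  14  45 436] [505.7  36.2] [[498.0, 13.0], [511.0, 13.0], [511.0, 57.0], [498.0, 57.0]] [[0.337 0.226 0.06 ]] [[0.311, 0.2, 0.068], [0.308, 0.218, 0.068], [0.365, 0.239, 0.068], [0.368, 0.22, 0.068]]
dark [  27   57   29   49 1232] [40.7 81.2] [[26.899999618530273, 104.69999694824219], [28.0, 56.900001525878906], [55.20000076293945, 57.5], [54.099998474121094, 105.4000015258789]] [[ 0.507 -0.454  0.06 ]] [[0.545, -0.471, 0.068], [0.475, -0.467, 0.068], [0.47, -0.428, 0.068], [0.539, -0.429, 0.068]]
dark [315  88  13  54 468] [320.4 113.1] [[313.29998779296875, 140.3000030517578], [317.3999938964844, 87.30000305175781], [327.1000061035156, 88.0], [323.0, 141.0]] [[ 0.488 -0.022  0.06 ]] [[0.53, -0.026, 0.068], [0.451, -0.036, 0.068], [0.45, -0.021, 0.068], [0.529, -0.011, 0.068]]
dark [222  91  20  46 629] [231.4 113.5] [[220.60000610351562, 134.89999389648438], [228.39999389648438, 90.19999694824219], [242.3000030517578, 92.5999984741211], [234.60000610351562, 137.3000030517578]] [[ 0.51 -0.16  0.06]] [[0.545, -0.172, 0.068], [0.476, -0.168, 0.068], [0.476, -0.147, 0.068], [0.545, -0.149, 0.068]]
dark [344  97  38  39 532] [358.9 115. ] [[336.0, 117.0], [363.5, 89.5], [389.0, 115.0], [361.5, 142.5]] [[0.481 0.038 0.06 ]] [[0.49, 0.001, 0.068], [0.443, 0.034, 0.068], [0.474, 0.082, 0.068], [0.522, 0.05, 0.068]]
dark [126 100  21  46 874] [135.7 122.2] [[124.69999694824219, 144.6999969482422], [126.69999694824219, 99.5], [146.60000610351562, 100.4000015258789], [144.5, 145.60000610351562]] [[ 0.546 -0.307  0.06 ]] [[0.583, -0.319, 0.068], [0.514, -0.32, 0.068], [0.51, -0.29, 0.068], [0.58, -0.288, 0.068]]
dark [325 168  19  76 542] [331.  206.6] [[324.0, 242.8000030517578], [329.79998779296875, 167.6999969482422], [344.20001220703125, 168.8000030517578], [338.5, 243.89999389648438]] [[0.636 0.027 0.06 ]] [[0.699, 0.026, 0.068], [0.569, 0.009, 0.068], [0.568, 0.032, 0.068], [0.697, 0.051, 0.068]]
```

View pics/w3.png

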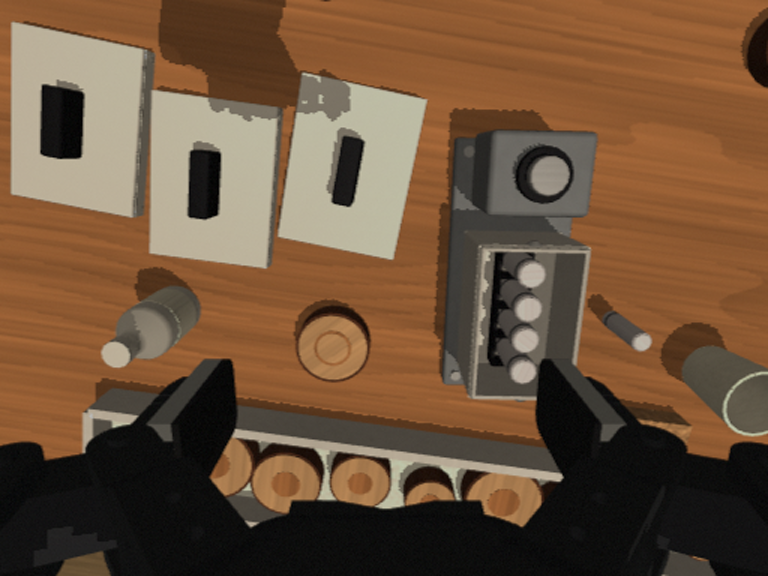

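{"api": "carry_out", "payload": {"commands": [[-0.03,-0.02,-0.04,0,0,-0.1,0],[-0.07,-0.048,-0.094,0,0,-0.19,0],[-0.07,-0.048,-0.094,0,0,-0.19,0],[-0.07,-0.048,-0.094,0,0,-0.19,0],[-0.07,-0.048,-0.094,0,0,-0.19,0]]}}

```text
t: 26.15
position: [0.4815, -0.1596, 0.3605]
eef_rot: [[-0.999, 0.032, 0.002], [0.032, 0.999, -0.0], [-0.002, -0.0, -1.0]]
wrist_force: [-0.5, 0.3, 0.2]
finger_gap: 1.005
grip_force: 0.0
```

```bash
cat > lid.py <<'E'
from h import *
# white plate corners at z=.028, handle top at .068; s = measured state
s=observe();print(s["position"].round(4),np.degrees(np.arctan2(-s["eef_rot"][1,0],-s["eef_rot"][0,0])).round(2))
c=wrist();f=c["frame"];hsv=cv2.cvtColor(f,cv2.COLOR_BGR2HSV)
m=((hsv[...,1]<60)&(hsv[...,2]>75)).astype(np.uint8)*255
d=(hsv[...,2]<45).astype(np.uint8)*255
def comp(m,lo,hi):
    k,l,st,ce=cv2.connectedComponentsWithStats(m)
    for i in range(1,k):
        if lo<st[i,4]<hi and 150<ce[i][0]<360 and 60<ce[i][1]<260:
            yield cv2.findContours((l==i).astype(np.uint8),0,2)[0][0],st[i]
for mm,lo,hi,z in((m,6000,40000,.028),(d,400,4000,.068)):
    for cnt,st in comp(mm,lo,hi):
        P=cast(c,cnt[:,0,:],z)[:,:2]*1000
        r=cv2.minAreaRect(P.astype(np.float32));print(z,st,np.round(r[0],1),np.round(r[1],1),round(r[2],2))
save(c,"lid")
E
python3 lid.py
```

```text
[ 0.4815 -0.1596  0.3605] -1.84
0.028 [  210   104    98   123 10446] [ 510.3 -160. ] [135.2 179. ] 87.3
0.068 [250 145  16  54 808] [ 507.8 -160. ] [20.1 72.1] 87.9
0.068 [ 139  174   27   54 1110] [ 543.6 -304.5] [75.3 30.3] 1.34
```

View pics/lid.png

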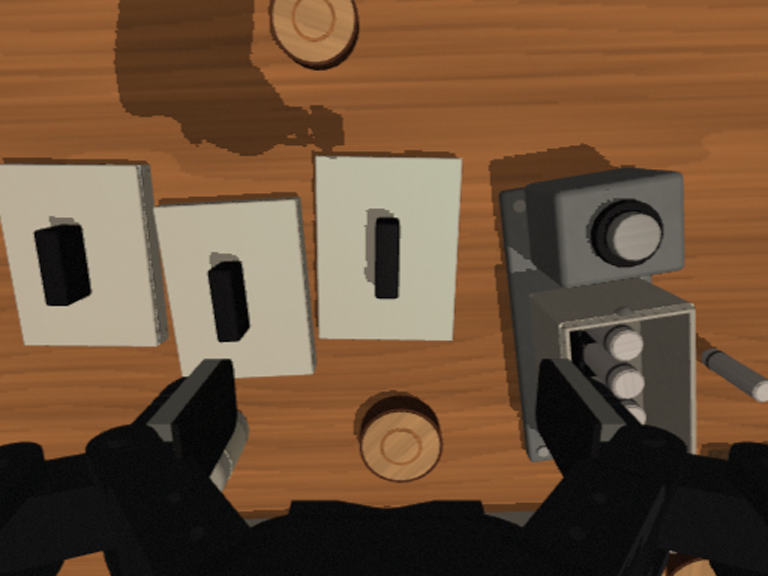

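{"api": "carry_out", "payload": {"commands": [[0.01,0,-0.06,0,0,-0.008,0.4],[0.02,0,-0.12,0,0,-0.008,0.4],[0.03,0,-0.18,0,0,-0.008,0.4],[0.03,0,-0.23,0,0,-0.008,0.4],[0.03,0,-0.27,0,0,-0.008,0.4],[0.03,0,-0.3,0,0,-0.008,0.4],[0.03,0,-0.318,0,0,-0.008,0.4],[0.03,0,-0.324,0,0,-0.008,0.4],[0.03,0,-0.324,0,0,-0.008,0.4],[0.03,0,-0.324,0,0,-0.008,0.4]]}}

```text
t: 27.45
position: [0.5108, -0.1609, 0.0364]
eef_rot: [[-0.999, 0.043, 0.002], [0.043, 0.999, -0.0], [-0.002, 0.0, -1.0]]
wrist_force: [-0.1, -0.6, 0.3]
finger_gap: 0.6
grip_force: 0.0
```

```bash
python3 -c "
from h import *
s=observe();print(s['position'],s['eef_rot'].round(4))"
```

```text
[ 0.51078501 -0.16092856  0.03644369] [[-9.991e-01  4.270e-02  1.900e-03]
 [ 4.270e-02  9.991e-01 -0.000e+00]
 [-1.900e-03  1.000e-04 -1.000e+00]]
```

{"api": "carry_out", "payload": {"commands": [[0,0,0,0,0,0,1],[0,0,0,0,0,0,1],[0,0,0,0,0,0,1],[0,0,0.03,0,0,0,1],[0,0,0.08,0,0,0,1],[0,0,0.13,0,0,0,1],[0.01,0.01,0.17,0,0,0.02,1],[0.03,0.05,0.18,0,0,0.06,1],[0.06,0.095,0.18,0,0,0.1,1],[0.09,0.145,0.18,0,0,0.15,1],[0.112,0.186,0.18,0,0,0.195,1],[0.1215,0.2065,0.18,0,0,0.195,1]], "squeeze": 60}}

```text
t: 28.95
position: [0.6317, 0.0489, 0.2144]
eef_rot: [[-0.988, -0.155, -0.001], [-0.155, 0.988, 0.0], [0.001, 0.001, -1.0]]
wrist_force: [-0.5, -0.1, -2.2]
finger_gap: 0.248
grip_force: 59.1
```

{"api": "carry_out", "payload": {"commands": [[0,0,-0.02,0,0,0,1],[0,0,-0.04,0,0,0,1],[0,0,-0.05,0,0,0,1],[0,0,-0.05,0,0,0,1]]}}

```text
t: 29.45
position: [0.631, 0.0452, 0.1649]
eef_rot: [[-0.989, -0.151, -0.001], [-0.151, 0.989, -0.0], [0.001, -0.0, -1.0]]
wrist_force: [-0.9, -0.0, -1.5]
finger_gap: 0.249
grip_force: 59.2
```

Run:
```python
from h import *
s=observe();print(s["position"],s["eef_rot"].round(4).tolist(),s["wrist_force"])
c=capture("side");f=c["frame"];u=proj(c,[.631,.0455,.13])[0].astype(int);print(u)
cv2.imwrite("pics/s1.png",cv2.resize(f[u[1]-75:u[1]+75,u[0]-100:u[0]+100],None,fx=4,fy=4,interpolation=cv2.INTER_CUBIC))
```

```text
[0.63096135 0.04517972 0.16487834] [[-0.9886, -0.1507, -0.0013], [-0.1507, 0.9886, -0.0003], [0.0013, -0.0001, -1.0]] [-0.94897942 -0.00367347 -1.46663322]
[255 194]
```

View pics/s1.png

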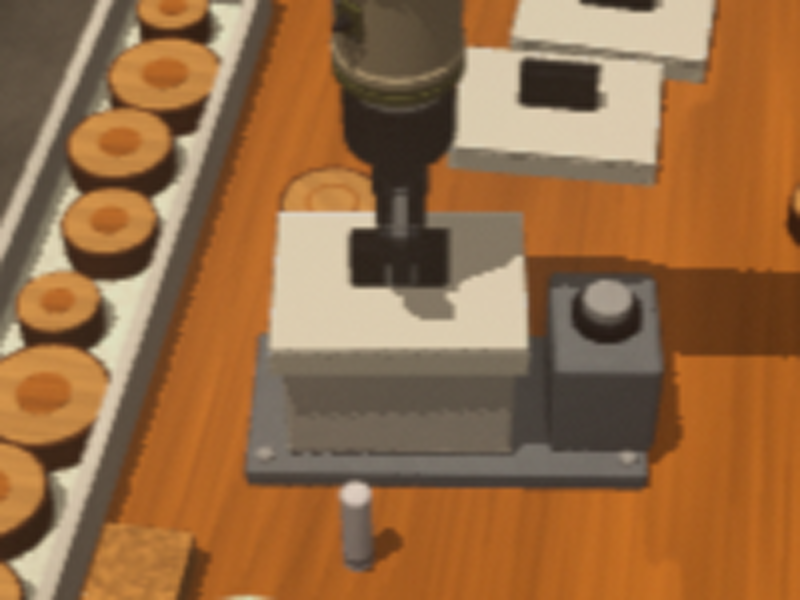

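{"api": "carry_out", "payload": {"commands": [[0,0,-0.006,0,0,0,1],[0,0,-0.012,0,0,0,1],[0,0,-0.015,0,0,0,1],[0,0,-0.015,0,0,0,1]]}}

```text
t: 30.0
position: [0.6317, 0.0452, 0.1505]
eef_rot: [[-0.989, -0.151, 0.001], [-0.151, 0.989, -0.0], [-0.0, -0.0, -1.0]]
wrist_force: [1.1, -2.3, -0.0]
finger_gap: 0.247
grip_force: 59.4
```

{"api": "carry_out", "payload": {"commands": [[0,0,-0.002,0,0,0,1],[0,0,-0.003,0,0,0,1],[0,0,-0.003,0,0,0,1]]}}

```text
t: 30.38
position: [0.6315, 0.0451, 0.1472]
eef_rot: [[-0.989, -0.151, 0.0], [-0.151, 0.989, -0.001], [0.0, -0.001, -1.0]]
wrist_force: [-0.0, -4.2, -1.2]
finger_gap: 0.245
grip_force: 59.5
```

{"api": "carry_out", "payload": {"commands": [[0,-0.0005,-0.001,0,0,0,1],[0,-0.0005,-0.002,0,0,0,1],[0,-0.0005,-0.002,0,0,0,1]]}}

```text
t: 30.75
position: [0.6315, 0.045, 0.1453]
eef_rot: [[-0.988, -0.151, 0.0], [-0.151, 0.988, -0.0], [-0.0, -0.0, -1.0]]
wrist_force: [0.4, -4.6, 1.0]
finger_gap: 0.247
grip_force: 59.8
```

{"api": "carry_out", "payload": {"commands": [[0,0,-0.001,0,0,0,1],[0,0,-0.002,0,0,0,1],[0,0,-0.002,0,0,0,1]]}}

```text
t: 31.12
position: [0.6315, 0.045, 0.1432]
eef_rot: [[-0.988, -0.151, 0.0], [-0.151, 0.988, -0.0], [-0.0, -0.0, -1.0]]
wrist_force: [1.2, -4.4, 2.3]
finger_gap: 0.25
grip_force: 59.9
```

{"api": "carry_out", "payload": {"commands": [[0,-0.0005,-0.001,0,0,0,1],[0,-0.0005,-0.002,0,0,0,1],[0,-0.0005,-0.002,0,0,0,1]]}}

```text
t: 31.5
position: [0.6314, 0.0449, 0.1412]
eef_rot: [[-0.988, -0.152, -0.0], [-0.152, 0.988, 0.0], [0.0, 0.0, -1.0]]
wrist_force: [0.1, -3.2, 0.9]
finger_gap: 0.248
grip_force: 59.7
```

{"api": "carry_out", "payload": {"commands": [[0,0,-0.001,0,0,0,1],[0,0,-0.002,0,0,0,1],[0,0,-0.002,0,0,0,1]]}}

```text
t: 31.88
position: [0.6314, 0.0448, 0.1391]
eef_rot: [[-0.988, -0.152, -0.0], [-0.152, 0.988, 0.0], [0.0, 0.0, -1.0]]
wrist_force: [1.3, -2.0, 0.5]
finger_gap: 0.249
grip_force: 59.7
```

{"api": "carry_out", "payload": {"commands": [[0,0,-0.001,0,0,0,1],[0,0,-0.002,0,0,0,1],[0,0,-0.002,0,0,0,1]]}}

```text
t: 32.25
position: [0.6312, 0.0448, 0.1369]
eef_rot: [[-0.988, -0.152, -0.001], [-0.152, 0.988, 0.0], [0.001, 0.0, -1.0]]
wrist_force: [1.3, -2.9, -1.9]
finger_gap: 0.246
grip_force: 59.3
```

{"api": "carry_out", "payload": {"commands": [[0,0,-0.001,0,0,0,1],[0,0,-0.002,0,0,0,1],[0,0,-0.002,0,0,0,1]]}}

```text
t: 32.62
position: [0.6312, 0.0447, 0.1351]
eef_rot: [[-0.988, -0.152, -0.001], [-0.152, 0.988, 0.0], [0.001, 0.0, -1.0]]
wrist_force: [-0.2, -2.2, -1.8]
finger_gap: 0.247
grip_force: 59.3
```

{"api": "carry_out", "payload": {"commands": [[0,0,-0.001,0,0,0,1],[0,0,-0.0015,0,0,0,1],[0,0,-0.0015,0,0,0,1]]}}

```text
t: 33.0
position: [0.6313, 0.0447, 0.1348]
eef_rot: [[-0.988, -0.152, -0.0], [-0.152, 0.988, 0.001], [0.0, 0.001, -1.0]]
wrist_force: [-5.6, -2.4, 8.5]
finger_gap: 0.246
grip_force: 60.8
```

{"api": "carry_out", "payload": {"commands": [[0,0,-0.001,0,0,0,1],[0,0,-0.001,0,0,0,1]]}}

```text
t: 33.25
position: [0.6313, 0.0447, 0.1347]
eef_rot: [[-0.988, -0.152, 0.0], [-0.152, 0.988, 0.001], [-0.0, 0.001, -1.0]]
wrist_force: [-10.0, -2.8, 15.2]
finger_gap: 0.249
grip_force: 61.9
```

{"api": "carry_out", "payload": {"commands": [[0,0,-0.001,0,0,0,1],[0,0,-0.001,0,0,0,1]]}}

```text
t: 33.5
position: [0.6313, 0.0447, 0.1347]
eef_rot: [[-0.988, -0.151, 0.001], [-0.151, 0.988, 0.001], [-0.001, 0.001, -1.0]]
wrist_force: [-13.3, -3.1, 23.1]
finger_gap: 0.249
grip_force: 63.0
```

{"api": "carry_out", "payload": {"commands": [[0,0,0.002,0,0,0,1],[0,0,0.004,0,0,0,1],[0,0,0.0045,0,0,0,1],[0,0,0.0045,0,0,0,1]]}}

```text
t: 34.0
position: [0.6311, 0.0447, 0.1356]
eef_rot: [[-0.988, -0.152, -0.001], [-0.152, 0.988, -0.0], [0.001, -0.0, -1.0]]
wrist_force: [1.8, -2.3, -6.9]
finger_gap: 0.247
grip_force: 58.8
```

{"api": "carry_out", "payload": {"commands": [[0,0,-0.003,0,0,0,1],[0,0,-0.004,0,0,0,1],[0,0,-0.004,0,0,0,1]]}}

```text
t: 34.38
position: [0.6314, 0.0448, 0.1347]
eef_rot: [[-0.988, -0.152, 0.0], [-0.152, 0.988, 0.001], [-0.001, 0.001, -1.0]]
wrist_force: [-11.6, -2.7, 16.3]
finger_gap: 0.249
grip_force: 62.2
```

{"api": "carry_out", "payload": {"commands": [[0,0,0.0025,0,0,0,1],[0,0,0.0025,0,0,0,0.4],[0,0,0.0025,0,0,0,0.4],[0,0,0.0025,0,0,0,0.4],[0,0,0.04,0,0,0,0.4],[0,0,0.09,0,0,0,0.4],[0,0,0.14,0,0,0,0.4],[-0.01,0,0.18,0,0,0,0.4],[-0.03,0,0.22,0,0,0,0.4],[-0.033,0,0.25,0,0,0,0.4],[-0.033,0,0.25,0,0,0,0.4],[-0.033,0,0.25,0,0,0,0.4]]}}

```text
t: 35.88
position: [0.5984, 0.0449, 0.3815]
eef_rot: [[-0.988, -0.152, -0.001], [-0.152, 0.988, 0.0], [0.001, 0.0, -1.0]]
wrist_force: [0.8, 0.1, -0.6]
finger_gap: 0.604
grip_force: 0.0
```

```bash
sed -i 's/(m,6000,40000,.028)/(m,6000,40000,.126)/;s/4000,.068/4000,.166/;s/"lid")/"lid2")/' lid.py; python3 lid.py
python3 - <<'E'
from h import *
c=capture("side");f=c["frame"];u=proj(c,[.6,.0455,.13])[0].astype(int)
a=cv2.resize(f[u[1]-65:u[1]+75,u[0]-100:u[0]+100],None,fx=4,fy=4,interpolation=cv2.INTER_CUBIC)
cv2.imwrite("pics/s2.png",a)
E
```

```text
[0.5984 0.0449 0.3815] 8.73
0.126 [  195    18   117   233 18668] [583.4  37.7] [274.7 135.7] 8.32
0.166 [ 243  157   19   65 1167] [628.2  44. ] [73.7 19.7] 8.96
```

View pics/s2.png

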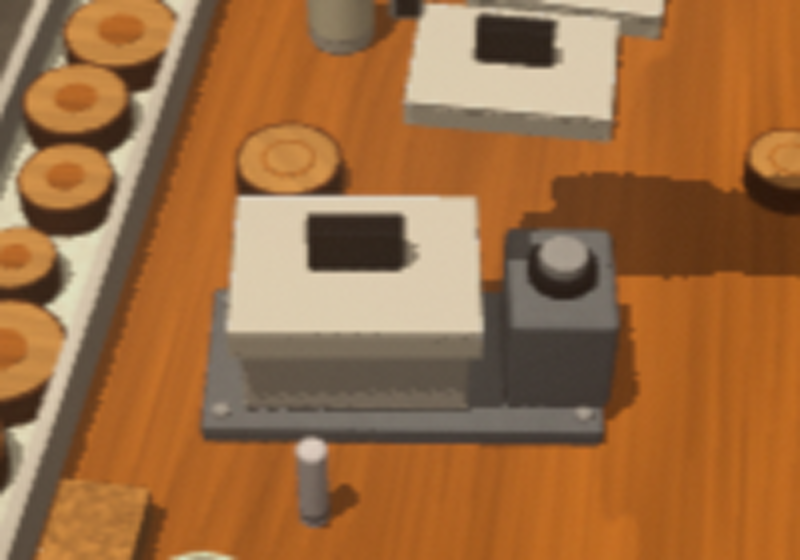

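{"api": "carry_out", "payload": {"commands": [[-0.04,-0.008,0,0,0,0,1],[-0.09,-0.017,0,0,0,0,1],[-0.1155,-0.022,-0.03,0,0,0,1],[-0.1155,-0.022,-0.08,0,0,0,1],[-0.1155,-0.022,-0.13,0,0,0,1],[-0.1155,-0.022,-0.18,0,0,0,1],[-0.1155,-0.022,-0.22,0,0,0,1],[-0.1155,-0.022,-0.242,0,0,0,1],[-0.1155,-0.022,-0.242,0,0,0,1]]}}

```text
t: 37.1
position: [0.4816, 0.0224, 0.1387]
eef_rot: [[-0.988, -0.152, -0.004], [-0.152, 0.988, -0.001], [0.004, -0.001, -1.0]]
wrist_force: [-0.9, -0.6, 1.7]
finger_gap: -0.001
grip_force: 0.9
```

{"api": "carry_out", "payload": {"commands": [[0,0,-0.005,0,0,0,1],[0,0,-0.01,0,0,0,1],[0,0,-0.013,0,0,0,1],[0,0,-0.013,0,0,0,1]]}}

```text
t: 37.6
position: [0.4836, 0.0227, 0.1306]
eef_rot: [[-0.989, -0.151, 0.001], [-0.151, 0.989, 0.002], [-0.002, 0.002, -1.0]]
wrist_force: [-17.3, -2.6, 37.1]
finger_gap: -0.003
grip_force: 18.8
```

{"api": "carry_out", "payload": {"commands": [[0,0,-0.002,0,0,0,1],[0,0,-0.004,0,0,0,1],[0,0,-0.004,0,0,0,1]]}}

```text
t: 37.98
position: [0.4839, 0.0227, 0.1299]
eef_rot: [[-0.989, -0.151, 0.002], [-0.151, 0.989, 0.003], [-0.002, 0.003, -1.0]]
wrist_force: [-35.8, -4.9, 78.5]
finger_gap: 0.001
grip_force: 39.2
```

{"api": "carry_out", "payload": {"commands": [[0,0,0.02,0,0,0,1],[0,0,0.07,0,0,0,1],[0,0,0.12,0,0,0,1],[0,0,0.17,0,0,0,1],[-0.02,-0.03,0.22,0,0,0,1],[-0.04,-0.06,0.27,0,0,0,1],[-0.04,-0.08,0.3,0,0,0,1],[-0.04,-0.08,0.3,0,0,0,1],[-0.04,-0.08,0.3,0,0,0,1]]}}

```text
t: 39.1
position: [0.4429, -0.0566, 0.4226]
eef_rot: [[-0.988, -0.152, -0.001], [-0.152, 0.988, 0.0], [0.001, 0.0, -1.0]]
wrist_force: [-0.3, 0.2, -0.2]
finger_gap: 0.003
grip_force: 0.0
```

Run:
```python
from h import *
c=wrist();save(c,"w4");c=capture("side");save(c,"s3")
```

```text
(no output)
```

View pics/w4.png

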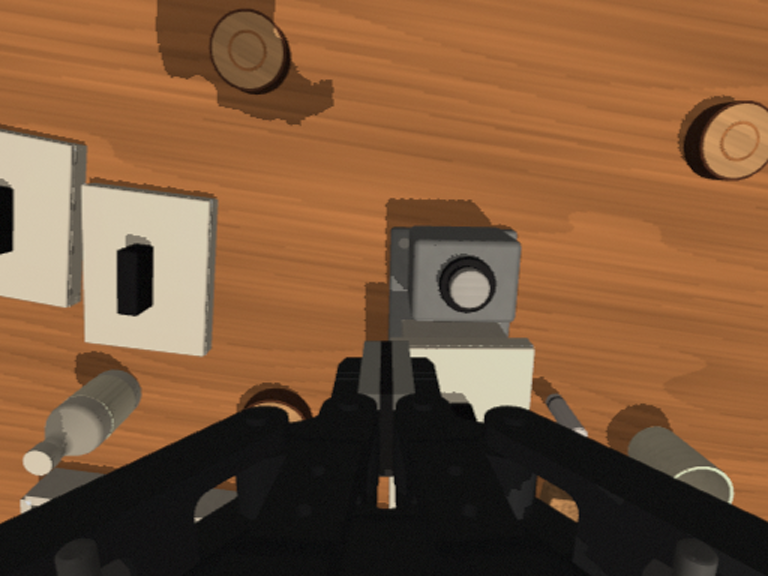

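View pics/s3.png

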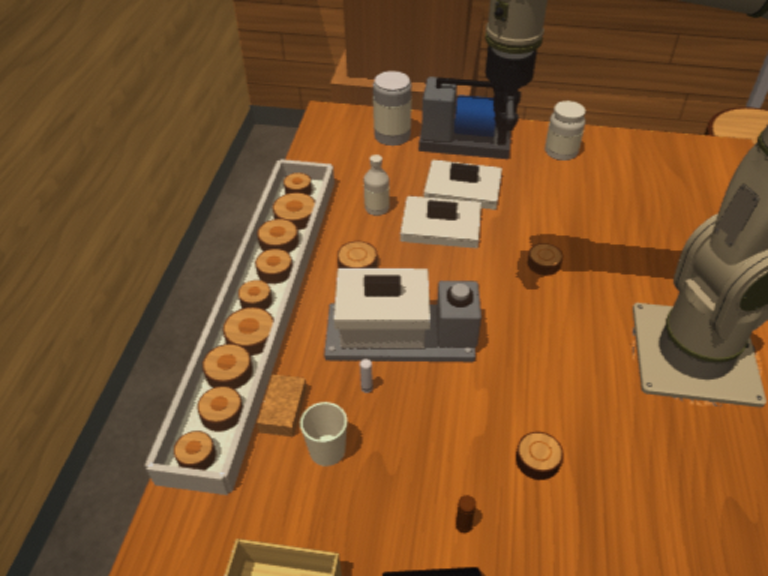

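The lid is seated level, the button has sprung back, the spent cartridge stands on the bench, and both other lids lie flat where they were.

```bash
python3 -c "
from plant import *
print(close_job())"
```

```text
the job is handed in; nothing more can be done
None
```

I finished and handed in the job: the spent cartridge is on the bench, all four full cartridges are in the tub, the first lid I tried fit and snapped home, and the start button was pressed fully down and let go (the press overshot to about 78 N at the wrist, under the 120 N limit); no verdict came back.

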